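# Pack the breakfast carrier: jam pots in, roll held in the tongs

### The job

Pack the wooden breakfast carrier: drop the two small jam jars (red and orange), one after the other, upright into its two round pockets, either jar in either pocket, and let go of them. Then take the red-handled tongs by their handles, pick up the dark seeded roll from the wire rack with the tongs (never touch the bread with the gripper or arm itself), and hold it still in the tongs above the middle of the carrier's empty rectangular compartment, roughly 10 cm above the carrier, so that I can slip a paper under it. Finish while holding it there: do not put it down or let go of the tongs; leave everything else on the bench where it is.

Things in the scene. Friction and masses are not known exactly. Their poses are not given: they have to be found in the camera images.
- jam_red: loose small jar of dark red jam with white lid, upright cylinder 44 mm diameter, 62 mm high, 0.11 kg; origin at the centre of its underside, z axis up
- jam_orange: loose small jar of orange marmalade with white lid, same size and mass as the red one (44 mm diameter, 62 mm high); origin at the centre of its underside, z axis up
- carrier: fixed wooden block 190 x 190 mm, 34 mm high, top flat, with three recesses 26 mm deep (floor 8 mm above the bench): two round pockets of 50 mm diameter and one rectangular compartment; origin at the centre of its underside on the bench; its x axis runs from the pockets' side to the compartment's side
- carrier_hole0 (a point): centre of the mouth of the first round pocket (50 mm diameter, 26 mm deep), level with the carrier's top, at (-46, +43) mm in the carrier's frame; a jar standing in it sticks up 36 mm above the carrier's top
- carrier_hole1 (a point): centre of the mouth of the second round pocket, same size, at (-46, -43) mm in the carrier's frame
- carrier_bay (a point): centre of the mouth of the empty rectangular compartment (72 mm along the carrier's x, 152 mm along its y, 26 mm deep), level with the carrier's top, at (+48, 0) mm in the carrier's frame
- tongs: loose steel spring tongs, 0.13 kg, level on the rest, arms flat strips on edge, 20 mm high. Origin midway between the arms' two red grip panels (60 mm long, 60 mm wide over both when open): grip there, closing along y; x points to the tips, z up; balance point within 15 mm. Red hinge head (22 mm) 100 mm behind. The spring pushes the panels apart with 7 N at 52 mm wide, 9 N at 38 mm
- tongs_tip (a point): point midway between the two tip plates, 102 mm ahead of the tongs' origin and 12 mm below it: bring this to the middle of the roll. The tips are upright plates 45 mm long, 40 mm high, from 30 mm below to 10 mm above the tongs' origin height; they end 125 mm ahead of it
- tongs_left (a joint): how far each tongs arm is closed, rad (both alike). 0: open as it lies, panels 60 mm wide outside, gap between tips 102 mm; 0.04: panels 52 mm, gap 86 mm; 0.11: panels 38 mm, gap 56 mm (closed on a roll); 0.07: panels 46 mm and parallel; 0.25: tips touch
- rest: fixed dark wooden tongs rest 170 x 150 mm, 40 mm high: a 6 mm base with two upright bars 8 mm thick across it, at 70 mm behind and 55 mm ahead of its origin (x), on which the tongs lie, tongs' origin at its centre, 50 mm above the bench; between the bars it is open down to the base; origin on the bench at its centre, x axis along the tongs
- rack: fixed wire cooling rack 150 x 260 mm (x, y), top 45 mm above the bench; the two rolls sit on it side by side along its y axis, 130 mm apart; origin on the bench under its centre
- seeded_roll: the roll to pick: loose round dark brown bread roll sprinkled with pale seeds, 56 mm diameter, 42 mm high, straight sides from 9 to 27 mm up, about 0.045 kg; origin at the centre of its underside
- plain_roll: pale golden roll with a cream slash on top, same size, beside it on the rack: leave alone; origin at the centre of its underside
- flour_jar: bystander: flour jar, 90 mm diameter, 120 mm high, origin at the centre of its underside; leave alone
- brush: bystander: pastry brush 200 mm long lying on the bench; leave alone
- mug: bystander: blue mug, 80 mm diameter, 90 mm high, handle to its +y side, origin at the centre of its underside; leave alone
Things that resemble listed ones, but are neither listed nor needed, are in the scene too. What is shaped like the jam_orange but purple is not meant. Leave any purple look-alike of the jam_red alone.

How it is judged:
By the outcome, as a careful person would: the job done as asked, in the order asked, and still so for the second after the job is handed in, while the arm keeps its last pose, push and grip.
It also fails if it takes over 67 s, if anything falls off the work surface, if the arm or the gripper's body presses on something with over 40 N, if the wrist force passes 120 N, or if a joint passes its speed limit or range.

### The arm

A 7-joint arm with a two-finger parallel gripper is mounted at the origin on the work surface. World frame = base frame: x ahead of the robot, y to its left, z up, the work surface at z = 0. Lengths are in mm, angles in degrees, forces in N, time in s.
With the tool pointing down it reaches from about 400 to 900 mm from the base axis. Payload 5.5 kg.
Tool frame: the origin (TCP) lies at the very end of the fingers, on their centre line; the grasp point (between the pads) lies 19 mm behind it; z points along the fingers, y is the line along which they close (so a half turn about z gives the same grasp; the last joint's range is limited). The gripper opens to 85 mm and grips with 20 to 120 N. Pads are 22 mm wide; open, the fingers measure 114 mm over their backs; the gripper's body (76 mm by 85 mm) begins 54 mm behind the grasp point. The pads swing forward as they close: fully open they stand 13 mm farther back than shut.
Start: joints at [87.903, 28.699, -24.465, 88.831, 12.651, 65.22, -12.049], TCP at [191.999, -620.997, 191.41] pointing down, gripper open.
Joint ranges: [-164.97, 164.97], [-17.58, 116.51], [-87.97, 89.64], [11.32, 138.91], [-80.73, 260.73], [10.89, 115.49], [-147.41, 147.41]. Speed limits (degrees/s): [147.25, 147.25, 180, 180, 180, 180, 180].

### API

Orientations are given as [roll, pitch, yaw] about the fixed x, y, z axes, in that order (R = Rz(yaw) Ry(pitch) Rx(roll)).
In Python, from rig import env gives the robot as it stands.
- The arm moves only by the tool arm_command, never from a script. Its argument "increments" is a list of rows, each an object with "dp": the shift along the world's x, y, z in units of 40 mm (1.0 is 40 mm), a list of three; "rotation": the turn, a rotation vector about the world's x, y, z in units of 6 degrees (1.0 is 6 degrees), a list of three. In form: [{"dp": [tx, ty, tz], "rotation": [ax, ay, az]}, ...]. A call has 1 to 5 rows; each row is the pose to reach, as a shift and turn from the pose commanded when the call began; what a row does not reach only later rows make up. A row lasts 1/10 s, in which the tool goes at most 50 mm and 8.59 degrees, less where a joint would pass 70% of its speed; a pose out of reach is approached as far as the arm can. A call with a gripper value outside its range is refused whole. "fingers" is the closure, from 0 (fully open) to 1 (shut), set as the call begins (left out, the last holds). The fingers move at their own pace and stop on an object; the grip force is fixed at half the most. Time passes only in rows, so rows that repeat a pose let the fingers close. It gives the time, the measured TCP pose, the force, the opening and the grip force at its end, in the units of the state.
- env.get_obs(): the state, without advancing time (a new reading comes with each control period).
- env.read_camera(name): name is "scene" or "top"; returns (picture, depth): 400x640x3 uint8, red, green, blue; 400x640 float32, mm along the optical axis (not along the pixel's ray), 0 where there is no reading.
- env.camera_model(name): a dict with "intrinsics" (3x3 intrinsics, pixels), "k1" (the pictures are not rectified: a ray, as slopes to the right and down, at radius r is drawn at 1 + k1 r^2 times it, then the intrinsics apply), "eye" and "attitude" of the camera in the world. Camera axes: x right, y up, looking along -z (the intrinsics and any distortion apply to the point x, -y, -z); pixel columns grow to the right and rows downward; lengths in mm; the calibration is good to about 2 mm. A picture is of the moment at which its call begins. camera_model takes no time and is no camera call.
- env.job_done(): hands the job in; it is judged then, once.
Trained networks look in the newest picture that a camera, given by its name, has taken for a name from the list of things; names that differ only in an ending like _2 or _b are one class to them, and where a whole thing is asked for, a point or a joint stands for the part that bears it (a point fixed in the world has none). Each returns a list of dicts, best first, with "p" (0 to 1); they miss things now and then, are a little off and sometimes report something else, mostly with a low value. They report only what shows in the picture. A call takes as long as a camera call. They do not tell look-alikes from the thing itself.
- env.masks_of(target, camera): "region" (400x640 bool, what is visible of it).
- env.mark_of(target, camera): "position" ([x, y, z] in mm, in world coordinates, good to about 4 mm: a listed point, or the origin of a listed thing).
The state is a dict: "time": time; "qpos": joint angles; "qd": joint speeds; "tau": joint torques, N m; "ee_pos": TCP position; "tcp_rot": TCP orientation; "wrist_force": force on the tool from outside, world axes, zero at the start; "torque": the same for the moment, N m; "grip_width": opening from 0.0 (shut) to 1.0 (fully open); "grasp_force": force on a finger pad.
Only numpy, scipy, OpenCV 4.12 (cv2) and the standard library are available. Lean on these libraries where they do the work, as an engineer would, in place of code of your own. Each camera call takes 0.05 s, during which the arm holds its last target. There are 200 camera calls.

## Working session

There is one attempt and no reset: what is moved stays moved. The work goes in short steps, Python scripts to look and compute and a tool call to move; the robot and the scene stay as the last step left them, time stands still between calls to the robot, and variables do not carry over. Pictures are saved under pics/ and viewed, at most 12 in all, crops included, and the job is handed in when it is done.

Besides the shell and the picture viewer there is one more tool, called by a JSON object that holds its "api" and its "payload". arm_command: Moves the arm, as the interface text tells. Its arguments: {"type":"object","properties":{"increments":{"type":"array","items":{"type":"object","properties":{"dp":{"type":"array","items":{"type":"number"}},"rotation":{"type":"array","items":{"type":"number"}}}}},"fingers":{"type":"number"}},"required":["increments"]}

```bash
ls; mkdir -p pics
cat > h.py <<'E'
import numpy as np, cv2
from rig import env
def snap(cam,fn):
    im,d=env.read_camera(cam); cv2.imwrite('pics/'+fn,im[:,:,::-1]); np.save('pics/%s_d.npy'%cam,d); np.save('pics/%s_i.npy'%cam,im); return im,d
E
python3 - <<'E'
from h import *
a,_=snap('scene','s0.png'); b,_=snap('top','t0.png')
for c in ('scene','top'):
    m=env.camera_model(c); print(c,{k:np.round(v,4).tolist() for k,v in m.items()})
for n in ['jam_red','jam_orange','carrier','carrier_hole0','carrier_hole1','carrier_bay','tongs','tongs_tip','rest','rack','seeded_roll','plain_roll','flour_jar','brush','mug']:
    for c in ('top','scene'):
        print(n,c,[(round(r['p'],2),np.round(r['position'],0).tolist()) for r in env.mark_of(n,c)][:5])
print(env.get_obs())
E
```

```text
pics
scene {'intrinsics': [[402.3637, 0.0, 318.0615], [0.0, 402.3637, 201.9917], [0.0, 0.0, 1.0]], 'k1': 0.0355, 'eye': [1099.0582, -780.1031, 724.9605], 'attitude': [55.7688, 0.7187, 37.7564]}
top {'intrinsics': [[414.9049, 0.0, 313.3225], [0.0, 414.9049, 198.1739], [0.0, 0.0, 1.0]], 'k1': -0.0025, 'eye': [238.9123, -27.2878, 1331.7803], 'attitude': [12.745, 0.3357, -95.7573]}
jam_red top [(0.72, [430.0, 121.0, -4.0]), (0.47, [351.0, 149.0, -2.0])]
jam_red scene [(0.72, [354.0, 148.0, -2.0]), (0.56, [431.0, 118.0, 1.0])]
jam_orange top [(0.74, [623.0, 157.0, 41.0]), (0.73, [450.0, -46.0, 0.0]), (0.54, [364.0, -49.0, -0.0])]
jam_orange scene [(0.82, [451.0, -41.0, -1.0]), (0.5, [366.0, -51.0, -0.0])]
carrier top [(0.83, [568.0, -259.0, 2.0])]
carrier scene [(0.82, [572.0, -264.0, -4.0]), (0.64, [300.0, -386.0, -5.0])]
carrier_hole0 top [(0.92, [516.0, -292.0, 37.0]), (0.83, [536.0, -206.0, 39.0])]
carrier_hole0 scene [(0.84, [534.0, -204.0, 34.0]), (0.58, [517.0, -292.0, 36.0])]
carrier_hole1 top [(0.92, [516.0, -292.0, 37.0]), (0.83, [536.0, -206.0, 39.0])]
carrier_hole1 scene [(0.8
[... 1144 characters left out ...]
ay([ 87.9012966 ,  28.69992553, -24.46483681,  88.8318255 ,
        12.64895199,  65.21975067, -12.05027646]), 'qd': array([ 2.63767513e-02, -5.10634063e-02, -1.47968997e-05,  2.38431296e-02,
       -7.00753561e-02,  1.72973290e-02, -3.97843239e-02]), 'tau': array([ 2.69352104e-04, -5.69351149e+01, -5.81042022e+00, -2.81323779e+01,
        1.27156833e-02,  2.01748349e-03, -5.97282522e-06]), 'ee_pos': array([ 192.02387295, -620.98034235,  191.40052713]), 'tcp_rot': array([-1.79999644e+02, -3.65157438e-03,  1.71785072e+01]), 'wrist_force': array([0.28084965, 0.1096121 , 0.50165799]), 'torque': array([ 0.07555938, -0.02072411,  0.02740634]), 'grasp_force': 0.0, 'grip_width': 0.9988920229343994}
```

View images.

View pics/s0.png

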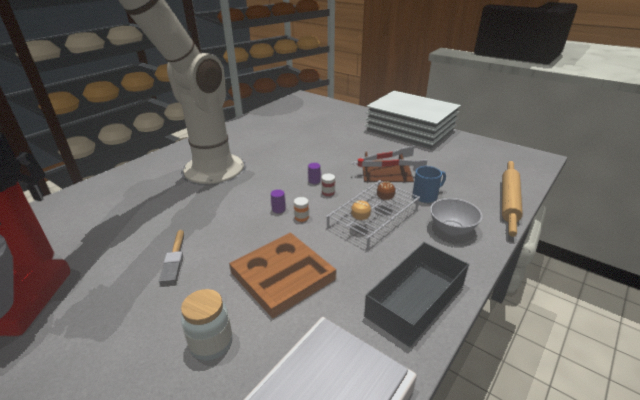

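View pics/t0.png

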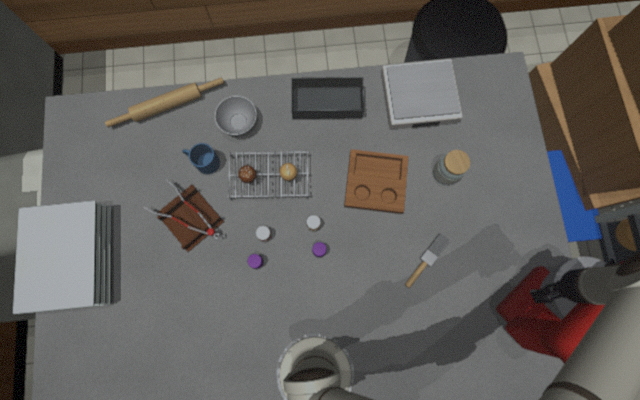

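```bash
cat >> h.py <<'E'
from scipy.spatial.transform import Rotation as Ro
def world(cam,d=None):
    m=env.camera_model(cam); d=np.load('pics/%s_d.npy'%cam) if d is None else d
    K=np.array(m['intrinsics']); v,u=np.mgrid[:400,:640]
    p=cv2.undistortPoints(np.stack([u,v],-1).reshape(-1,1,2).astype(float),K,np.array([m['k1'],0,0,0.])).reshape(400,640,2)
    c=np.stack([p[...,0]*d,-p[...,1]*d,-d],-1)
    W=c@Ro.from_euler('xyz',m['attitude'],degrees=True).as_matrix().T+np.array(m['eye']); W[d==0]=np.nan
    return W
def near(W,x,y,r,z0,z1):
    return (np.hypot(W[...,0]-x,W[...,1]-y)<r)&(W[...,2]>z0)&(W[...,2]<z1)
def circ(P):
    (x,y),r=cv2.minEnclosingCircle(P[:,:2].astype(np.float32)); return np.round([x,y,r,np.median(P[:,2]),len(P)],1).tolist()
E
python3 - <<'E'
from h import *
for c in ('top','scene'):
    W=world(c); I=np.load('pics/%s_i.npy'%c)
    for n,x,y in (('red',430,120),('or',450,-44)):
        P=W[near(W,x,y,40,58,66)]; print(c,n,circ(P),P.mean(0).round(1))
    for n,x,y in (('seed',625,152),('plain',622,24)):
        P=W[near(W,x,y,38,58,95)]; print(c,n,circ(P),P.mean(0).round(1), P[:,2].max().round(1))
    P=W[near(W,570,-262,145,30,38)]; r=cv2.minAreaRect(P[:,:2].astype(np.float32)); print(c,'carrier',r,np.median(P[:,2]))
    M=near(W,515,357,150,43,75)
    h=cv2.cvtColor(I,cv2.COLOR_RGB2HSV); R=((h[...,0]<8)|(h[...,0]>172))&(h[...,1]>140)&(h[...,2]>60)
    P=W[M&R]; print(c,'redparts',len(P)); 
    r=cv2.minAreaRect(P[:,:2].astype(np.float32)); print(r, P.mean(0))
    np.save('pics/red_%s.npy'%c,P)
    P=W[near(W,515,357,130,2,10)]; print('floor z',np.nanmedian(P[:,2]))
    for t in ('rest',):
        m=env.masks_of(t,c); 
        for k in m[:2]:
            P=W[k['region']&np.isfinite(W[...,0])]; P=P[(P[:,2]>3)&(P[:,2]<44)]; r=cv2.minAreaRect(P[:,:2].astype(np.float32)); print(t,round(k['p'],2),r)
I=np.load('pics/scene_i.npy'); a=cv2.resize(I[140:230,250:450],None,fx=4,fy=4,interpolation=3)
I=np.load('pics/top_i.npy'); b=cv2.resize(I[170:260,140:280],(800,514)) 
cv2.imwrite('pics/c1.png',a[:,:,::-1]); cv2.imwrite('pics/c2.png',b[:,:,::-1])
E
```

```text
top red [433.0, 117.6, 21.2, 61.4, 122.0] [433.3 116.8  61.6]
top or [450.7, -40.5, 20.6, 61.2, 113.0] [450.4 -41.4  61.4]
top seed [624.8, 151.7, 28.5, 81.3, 248.0] [620.3 150.8  79.9] 92.1
top plain [618.5, 23.2, 28.3, 81.3, 244.0] [614.9  22.   80. ] 91.1
top carrier ((570.7241821289062, -259.31787109375), (190.2328338623047, 191.56495666503906), 77.0691909790039) 33.294237495208336
top redparts 73
((488.33856201171875, 325.29168701171875), (134.87435913085938, 63.394081115722656), 48.31452560424805) [486.95672776 320.28928648  59.91701029]
floor z 5.0178449344635965
rest 0.6 ((514.8975830078125, 356.0507507324219), (168.9372100830078, 149.263671875), 35.79277801513672)
scene red [432.1, 118.8, 23.1, 63.4, 81.0] [435.9 117.   63.1]
scene or [453.2, -40.8, 22.1, 63.8, 106.0] [453.9 -42.5  63.4]
scene seed [626.7, 150.7, 27.5, 78.6, 252.0] [631.2 142.4  77.4] 92.1
scene plain [621.9, 20.8, 27.6, 79.2, 282.0] [626.3  12.4  78. ] 91.9
scene carrier ((571.490478515625, -259.2868347167969), (194.82003784179688, 194.73175048828125), 76.42914581298828) 33.884659504897286
scene redparts 9
((456.0921630859375, 275.0189514160156), (10.318244934082031, 11.561031341552734), 33.210426330566406) [455.86758138 275.17048874  63.80044193]
floor z 6.748220321916904
rest 0.69 ((531.4793090820312, 337.6752624511719), (188.2077178955078, 154.07003784179688), 61.180702209472656)
```

View pics/c1.png

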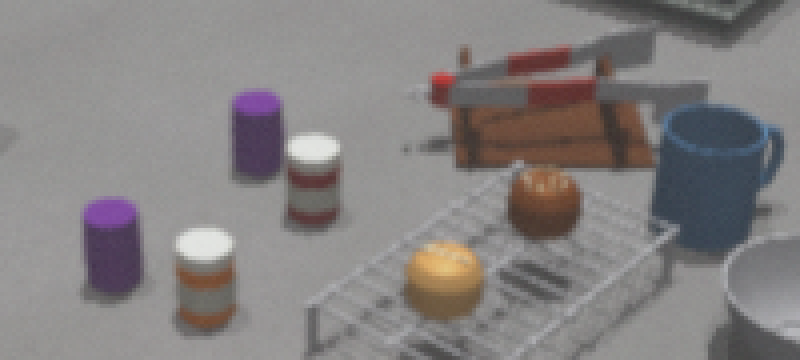

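View pics/c2.png

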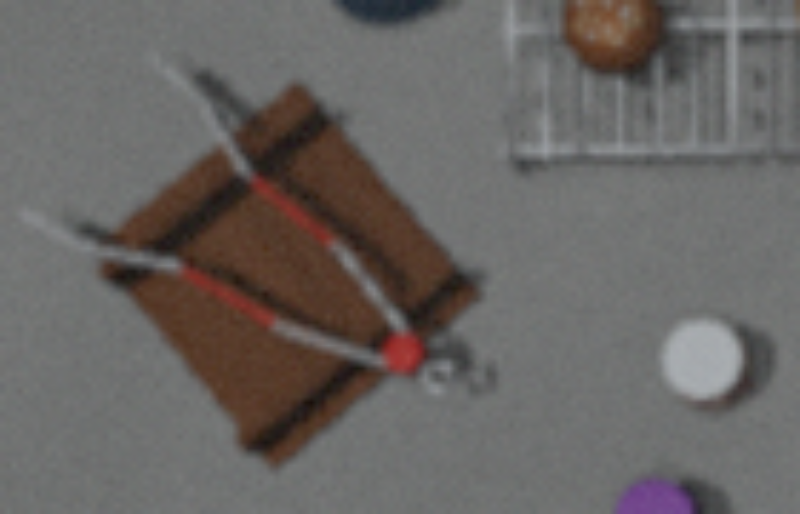

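Candidates in the scene view: red jar (328,185) against purple (314,173), orange jar (301,209) against purple (278,201), seeded roll (386,190) against plain (361,211). The crop confirms the white-lidded jars are the red and orange ones, and that the seeded roll is the dark one nearer the mug. The tongs' hinge is at top (211,232), with the tips pointing to about yaw 49°.

{"api": "arm_command", "payload": {"increments": [{"dp": [0.43,0.97,0],"rotation": [0,0,-0.34]},{"dp": [0.86,1.93,0],"rotation": [0,0,-0.67]},{"dp": [1.3,2.9,0],"rotation": [0,0,-1.0]},{"dp": [1.73,3.87,0],"rotation": [0,0,-1.34]},{"dp": [2.16,4.83,0],"rotation": [0,0,-1.68]}], "fingers": 0}}

```text
time: 2.2
ee_pos: [279.0, -426.2, 191.6]
tcp_rot: [180.0, -0.0, 7.0]
wrist_force: [1.2, -0.6, 0.7]
grip_width: 1.0
grasp_force: 0.0
```

{"api": "arm_command", "payload": {"increments": [{"dp": [0.43,0.97,0],"rotation": [0,0,-0.34]},{"dp": [0.86,1.93,0],"rotation": [0,0,-0.67]},{"dp": [1.3,2.9,0],"rotation": [0,0,-1.0]},{"dp": [1.73,3.87,0],"rotation": [0,0,-1.34]},{"dp": [2.16,4.83,0],"rotation": [0,0,-1.68]}]}}

```text
time: 2.7
ee_pos: [365.4, -233.1, 191.8]
tcp_rot: [179.9, -0.0, -3.1]
wrist_force: [1.0, 0.5, 0.5]
grip_width: 0.997
grasp_force: 0.0
```

{"api": "arm_command", "payload": {"increments": [{"dp": [0.43,0.97,0],"rotation": [0,0,-0.34]},{"dp": [0.86,1.93,0],"rotation": [0,0,-0.67]},{"dp": [1.3,2.9,0],"rotation": [0,0,-1.0]},{"dp": [1.73,3.87,0],"rotation": [0,0,-1.34]},{"dp": [2.16,4.83,0],"rotation": [0,0,-1.68]}]}}

```text
time: 3.2
ee_pos: [451.9, -39.9, 191.9]
tcp_rot: [180.0, -0.1, -13.2]
wrist_force: [1.1, -0.1, 0.6]
grip_width: 1.001
grasp_force: 0.0
```

{"api": "arm_command", "payload": {"increments": [{"dp": [0,0,-0.9],"rotation": [0,0,0]},{"dp": [0,0,-1.8],"rotation": [0,0,0]},{"dp": [0,0,-2.7],"rotation": [0,0,0]},{"dp": [0,0,-3.4],"rotation": [0,0,0]},{"dp": [0,0,-3.4],"rotation": [0,0,0]}]}}

```text
time: 3.7
ee_pos: [448.0, -40.9, 52.6]
tcp_rot: [-180.0, 0.4, -13.0]
wrist_force: [-0.9, -0.1, 0.6]
grip_width: 1.003
grasp_force: 0.0
```

{"api": "arm_command", "payload": {"increments": [{"dp": [0,0,-0.3],"rotation": [0,0,0]},{"dp": [0,0,-0.6],"rotation": [0,0,0]},{"dp": [0,0,-0.68],"rotation": [0,0,0]},{"dp": [0,0,-0.68],"rotation": [0,0,0]}]}}

```text
time: 4.1
ee_pos: [451.3, -41.5, 28.3]
tcp_rot: [180.0, -0.0, -13.1]
wrist_force: [0.3, -0.1, -0.4]
grip_width: 0.997
grasp_force: 0.0
```

{"api": "arm_command", "payload": {"increments": [{"dp": [0,0,0],"rotation": [0,0,0]},{"dp": [0,0,0],"rotation": [0,0,0]},{"dp": [0,0,0],"rotation": [0,0,0]},{"dp": [0,0,0],"rotation": [0,0,0]},{"dp": [0,0,0],"rotation": [0,0,0]}], "fingers": 0.7}}

```text
time: 4.6
ee_pos: [451.3, -41.5, 28.3]
tcp_rot: [180.0, -0.0, -13.1]
wrist_force: [0.3, 0.5, -0.1]
grip_width: 0.297
grasp_force: 0.0
```

Run:
```python
from h import *
I,_=snap('scene','s1.png'); a=cv2.resize(I[130:270,230:390],None,fx=4,fy=4,interpolation=3); cv2.imwrite('pics/c3.png',a[:,:,::-1])
for c in ('scene',): print([(round(r['p'],2),np.round(r['position'],0).tolist()) for r in env.mark_of('jam_orange',c)][:5])
print(env.get_obs())
```

```text
[(0.85, [454.0, -43.0, 2.0]), (0.71, [367.0, -50.0, -2.0])]
{'time': 4.7, 'qpos': array([  33.67303848,   26.40423374,  -37.43233662,  122.98209929,
         25.81522472,   38.38363622, -124.59035451]), 'qd': array([-0.14377525,  0.17711511,  0.03866987, -0.01030536,  0.02566532,
       -0.09627956, -0.11522313]), 'tau': array([ 7.23318211e-03, -4.05013490e+01, -6.80156484e+00, -1.77683759e+01,
        8.78392981e-03,  5.59332475e-04,  4.52469458e-04]), 'ee_pos': array([451.23989195, -41.43868928,  28.28840593]), 'tcp_rot': array([ 1.79996702e+02, -9.94222236e-03, -1.30648887e+01]), 'wrist_force': array([ 0.15388309, -0.12843081,  1.10265741]), 'torque': array([ 0.02164272,  0.0427573 , -0.00544523]), 'grasp_force': 0.0, 'grip_width': 0.3017964302320067}
```

View pics/c3.png

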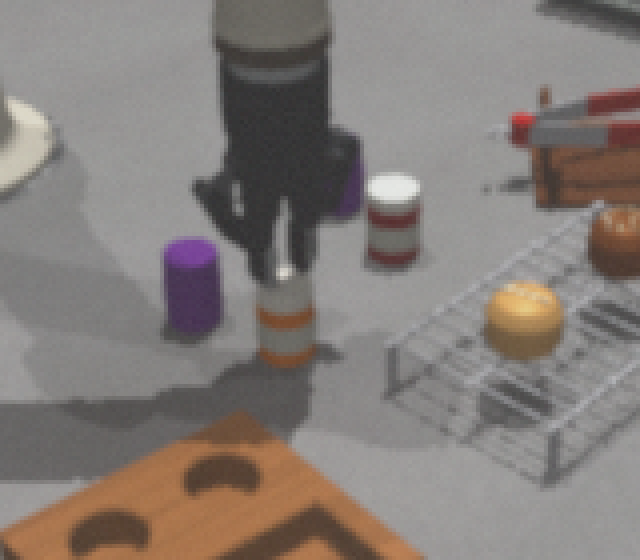

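Run:
```python
from h import *
W=world('scene'); I=np.load('pics/scene_i.npy')
M=near(W,451,-41,90,20,140)
for z0 in range(20,140,8):
    m=M&(W[...,2]>=z0)&(W[...,2]<z0+8); m&=~((I[...,2]>I[...,1]+25)) 
    P=W[m]
    if len(P): print(z0,len(P),P.min(0).round(),P.max(0).round(),I[m].mean(0).round())
v,u=slice(190,205,1),slice(292,312,2)
print(W[190:226:3,294:312:3,2].round())
print(W[190:226:3,294:312:3,1].round()); print(W[190:226:3,294:312:3,0].round())
```

```text
20 41 [387. -64.  20.] [477. -24.  28.] [103. 100.  99.]
28 36 [385. -62.  28.] [474. -35.  36.] [103.  96.  94.]
36 41 [381. -63.  36.] [540. -31.  44.] [113.  84.  69.]
44 45 [382. -62.  44.] [474. -30.  52.] [114.  90.  78.]
52 35 [387. -59.  52.] [472. -27.  60.] [116. 112. 109.]
60 88 [364. -61.  60.] [472. -20.  67.] [122. 120. 117.]
68 12 [442. -61.  72.] [466. -23.  76.] [81. 79. 79.]
76 31 [438. -68.  77.] [468. -13.  84.] [82. 81. 81.]
84 39 [438. -68.  84.] [468. -14.  92.] [76. 75. 75.]
92 35 [439. -67.  92.] [467. -16. 100.] [74. 73. 73.]
100 38 [441. -66. 100.] [467. -15. 108.] [75. 74. 74.]
108 25 [443. -76. 109.] [469. -16. 116.] [64. 63. 64.]
116 69 [431. -86. 116.] [474.   3. 124.] [59. 57. 59.]
124 69 [430. -88. 124.] [476.   7. 132.] [58. 56. 58.]
132 66 [426. -94. 132.] [475.  10. 140.] [59. 58. 59.]
[[114. 116.   3.  92.  98.  91.]
 [102. 102.   3.  83.  88.  83.]
 [ 92.  91.   6.   3.  79.   1.]
 [ 80.  80.  65.  64.  64.   1.]
 [ 60.  66.  62.  65.  63.   1.]
 [  3.  55.  60.  59.  55.   2.]
 [ 39.  48.  50.  49.  47.   1.]
 [  3.  38.  41.  40.  36.  23.]
 [ 
[... 223 characters left out ...]
 66.]
 [-65. -60. -38. -31. -26.  51.]
 [-54. -56. -46. -45. -37.  39.]
 [ -5. -56. -56. -50. -40.  24.]
 [-56. -60. -57. -51. -44.  12.]
 [-30. -61. -60. -53. -44. -24.]
 [-39. -60. -58. -51. -43. -13.]
 [-54. -62. -59. -53. -46. -26.]
 [-64. -57. -57. -53. -42. -38.]
 [-76. -74. -67. -61. -54. -49.]]
[[452. 461. 350. 449. 463. 462.]
 [449. 456. 362. 451. 463. 465.]
 [449. 455. 376. 381. 464. 395.]
 [447. 454. 446. 452. 460. 407.]
 [437. 450. 453. 463. 469. 417.]
 [392. 449. 462. 468. 471. 429.]
 [437. 452. 462. 468. 473. 438.]
 [412. 453. 463. 469. 473. 468.]
 [420. 451. 461. 467. 472. 459.]
 [433. 452. 461. 468. 474. 469.]
 [442. 448. 459. 467. 470. 478.]
 [452. 462. 467. 474. 480. 487.]]
```

The picture shows the fingers ending at the lid's top, at crop (265,275) and (300,255), although the TCP reads z=28. I'll lift clear and measure where the fingertips really are.

{"api": "arm_command", "payload": {"increments": [{"dp": [0,0,0.6],"rotation": [0,0,0]},{"dp": [0,0,1.4],"rotation": [0,0,0]},{"dp": [0,0,2],"rotation": [0,0,0]},{"dp": [0,0,2],"rotation": [0,0,0]},{"dp": [0,0,2],"rotation": [0,0,0]}]}}

```text
time: 5.2
ee_pos: [451.4, -41.8, 108.4]
tcp_rot: [180.0, -0.1, -13.1]
wrist_force: [0.7, -0.5, -0.9]
grip_width: 0.298
grasp_force: 0.0
```

Run:
```python
from h import *
I,_=snap('scene','s2.png'); W=world('scene')
print(env.get_obs()['ee_pos'],env.get_obs()['grip_width'])
M=near(W,451,-41,70,55,260)
for z0 in range(56,240,8):
    m=M&(W[...,2]>=z0)&(W[...,2]<z0+8); P=W[m]
    if len(P): print(z0,len(P),P.min(0).round(),P.max(0).round(),I[m].mean(0).round())
a=cv2.resize(I[90:270,230:390],None,fx=3,fy=3,interpolation=3); cv2.imwrite('pics/c4.png',a[:,:,::-1])
```

```text
[450.61595196 -41.68276791 107.65764212] 0.3003844973892258
56 75 [384. -61.  56.] [472. -20.  64.] [141. 135. 135.]
64 64 [383. -60.  64.] [471. -21.  67.] [160. 153. 153.]
144 2 [452. -27. 149.] [459. -26. 150.] [85. 86. 86.]
152 29 [439. -66. 152.] [466. -23. 159.] [81. 80. 81.]
160 41 [442. -67. 160.] [466. -17. 168.] [72. 71. 73.]
168 37 [440. -67. 168.] [468. -17. 176.] [73. 71. 75.]
176 40 [441. -67. 176.] [469. -15. 184.] [73. 71. 73.]
184 34 [444. -68. 184.] [468. -18. 192.] [69. 68. 69.]
192 49 [435. -85. 192.] [472.  -0. 200.] [67. 66. 67.]
200 91 [431. -89. 200.] [474.   8. 208.] [60. 60. 61.]
208 62 [428. -94. 208.] [475.   8. 216.] [62. 61. 62.]
216 97 [429. -96. 216.] [475.  11. 224.] [60. 60. 61.]
224 91 [431. -99. 224.] [478.  11. 232.] [59. 59. 59.]
232 81 [ 429. -103.  232.] [477.  17. 240.] [61. 61. 61.]
```

View pics/c4.png

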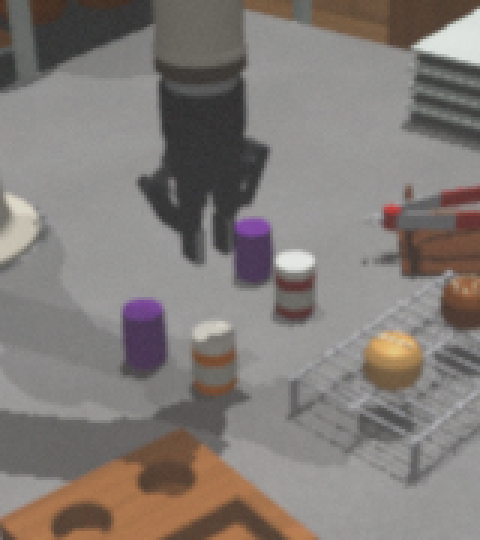

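The fingertips sit at z≈150 while the TCP reads 108, so the true tip is about 42 mm higher than reported. Everything else agrees. I'll correct for that in z and regrasp.

{"api": "arm_command", "payload": {"increments": [{"dp": [0,0,0],"rotation": [0,0,0]},{"dp": [0,0,0],"rotation": [0,0,0]},{"dp": [0,0,-0.5],"rotation": [0,0,0]},{"dp": [0,0,-1],"rotation": [0,0,0]},{"dp": [0,0,-1.5],"rotation": [0,0,0]}], "fingers": 0}}

```text
time: 5.75
ee_pos: [450.8, -41.3, 47.0]
tcp_rot: [-180.0, 0.0, -13.1]
wrist_force: [-0.6, 0.6, 1.1]
grip_width: 1.002
grasp_force: 0.0
```

{"api": "arm_command", "payload": {"increments": [{"dp": [0,0,-0.4],"rotation": [0,0,0]},{"dp": [0,0,-0.8],"rotation": [0,0,0]},{"dp": [0,0,-1.2],"rotation": [0,0,0]},{"dp": [0,0,-1.45],"rotation": [0,0,0]},{"dp": [0,0,-1.45],"rotation": [0,0,0]}]}}

```text
time: 6.25
ee_pos: [449.6, -41.0, -11.3]
tcp_rot: [-180.0, 0.2, -13.0]
wrist_force: [-0.8, 0.1, 0.3]
grip_width: 0.996
grasp_force: 0.0
```

{"api": "arm_command", "payload": {"increments": [{"dp": [0,0,0],"rotation": [0,0,0]},{"dp": [0,0,0],"rotation": [0,0,0]},{"dp": [0,0,0],"rotation": [0,0,0]},{"dp": [0,0,0],"rotation": [0,0,0]},{"dp": [0,0,0],"rotation": [0,0,0]}], "fingers": 0.55}}

```text
time: 6.75
ee_pos: [451.9, -41.5, -8.9]
tcp_rot: [180.0, -0.1, -13.1]
wrist_force: [-0.6, 0.3, 5.6]
grip_width: 0.495
grasp_force: 60.3
```

{"api": "arm_command", "payload": {"increments": [{"dp": [0,0,0.4],"rotation": [0,0,0]},{"dp": [0,0,1.0],"rotation": [0,0,0]},{"dp": [0,0,1.7],"rotation": [0,0,0]},{"dp": [0,0,2.2],"rotation": [0,0,0]},{"dp": [0,0,2.2],"rotation": [0,0,0]}]}}

```text
time: 7.25
ee_pos: [453.6, -41.8, 80.9]
tcp_rot: [180.0, -0.3, -13.1]
wrist_force: [1.3, 0.3, -0.5]
grip_width: 0.498
grasp_force: 61.0
```

{"api": "arm_command", "payload": {"increments": [{"dp": [0.1,-0.4,0],"rotation": [0,0,0]},{"dp": [0.3,-1.1,0],"rotation": [0,0,0]},{"dp": [0.5,-1.9,0],"rotation": [0,0,0]},{"dp": [0.7,-2.7,0],"rotation": [0,0,0]},{"dp": [0.9,-3.5,0],"rotation": [0,0,0]}]}}

```text
time: 7.75
ee_pos: [486.7, -182.7, 77.4]
tcp_rot: [180.0, 0.1, -13.1]
wrist_force: [0.7, -0.3, -0.4]
grip_width: 0.498
grasp_force: 61.0
```

{"api": "arm_command", "payload": {"increments": [{"dp": [0.2,-0.8,0],"rotation": [0,0,0]},{"dp": [0.4,-1.6,0],"rotation": [0,0,0]},{"dp": [0.6,-2.3,0],"rotation": [0,0,0]},{"dp": [0.73,-2.74,0],"rotation": [0,0,0]},{"dp": [0.73,-2.74,0],"rotation": [0,0,0]}]}}

```text
time: 8.25
ee_pos: [515.6, -294.7, 76.9]
tcp_rot: [179.9, 0.0, -13.3]
wrist_force: [-0.6, -0.8, -1.5]
grip_width: 0.499
grasp_force: 61.1
```

Run:
```python
from h import *
for c in ('scene','top'):
    I,_=snap(c,c+'3.png'); W=world(c)
    print(env.get_obs()['ee_pos'],env.get_obs()['grip_width'])
    M=near(W,516,-291,60,80,150)
    for z0 in range(80,170,6):
        m=M&(W[...,2]>=z0)&(W[...,2]<z0+6); P=W[m]
        if len(P): print(z0,len(P),P.min(0).round(),P.max(0).round(),I[m].mean(0).round())
    print([(round(r['p'],2),np.round(r['position'],1).tolist()) for r in env.mark_of('jam_orange',c)][:3])
    for k in env.masks_of('jam_orange',c)[:3]:
        P=W[k['region']&(W[...,2]>70)]; 
        if len(P)>10: print(k['p'],len(P),P.min(0),P.max(0),P.mean(0))
I=np.load('pics/scene_i.npy');a=cv2.resize(I[150:320,210:350],None,fx=3,fy=3,interpolation=3); cv2.imwrite('pics/c5.png',a[:,:,::-1])
```

```text
[ 515.44234899 -292.13184294   76.90154078] 0.49776037562252895
86 25 [ 509. -318.   86.] [ 536. -287.   92.] [122.  81.  53.]
92 36 [ 507. -317.   92.] [ 536. -285.   98.] [115.  79.  55.]
98 35 [ 503. -318.   98.] [ 537. -284.  104.] [110.  99.  89.]
104 36 [ 506. -318.  104.] [ 537. -281.  110.] [108. 106. 100.]
110 37 [ 511. -318.  110.] [ 538. -279.  116.] [108. 106. 101.]
116 38 [ 516. -324.  116.] [ 537. -268.  122.] [109. 100.  91.]
122 51 [ 513. -327.  122.] [ 538. -264.  128.] [109.  85.  69.]
128 68 [ 503. -330.  128.] [ 537. -262.  134.] [100.  78.  65.]
134 53 [ 499. -330.  134.] [ 537. -263.  140.] [94. 87. 81.]
140 78 [ 495. -331.  140.] [ 537. -262.  146.] [97. 95. 92.]
146 167 [ 493. -330.  146.] [ 537. -261.  150.] [110. 108. 103.]
[(0.81, [518.7, -293.1, 88.2]), (0.54, [364.9, -49.5, 2.3])]
0.94 483 [ 493.05085892 -323.30406125   86.59583254] [ 538.43663976 -274.73879535  173.28531655] [ 525.06893957 -301.98901445  127.30726034]
[ 515.93115709 -289.15740092   77.62648769] 0.4955568095177121
86 1 [ 503. -271.   90.] [ 503. -271.   90.] [95. 69. 51.]
92 8 [ 494. -294.   92.] [ 511. -268.   97.] [74. 60. 49.]
98 8 [ 493. -298.   98.] [ 514. -268.  102.] [73. 66. 55.]
104 5 [ 495. -285.  105.] [ 508. -268.  110.] [77. 74. 67.]
110 7 [ 493. -299.  110.] [ 504. -270.  116.] [74. 66. 59.]
116 8 [ 494. -289.  118.] [ 509. -266.  122.] [85. 75. 63.]
122 18 [ 493. -321.  122.] [ 515. -260.  128.] [79. 64. 53.]
128 9 [ 494. -318.  128.] [ 517. -257.  134.] [79. 62. 49.]
134 13 [ 494. -313.  134.] [ 518. -256.  140.] [85. 71. 60.]
140 32 [ 494. -306.  142.] [ 519. -255.  146.] [95. 92. 87.]
146 28 [ 494. -311.  146.] [ 513. -260.  150.] [106. 107. 102.]
[(0.66, [364.1, -46.8, 3.0]), (0.42, [509.7, -293.7, 89.3])]
0.4 107 [ 492.79353626 -304.00345452   92.56127165] [ 511.40083327 -266.4886742   150.93499889] [ 500.81612529 -282.28995763  132.3220534 ]
```

View pics/c5.png

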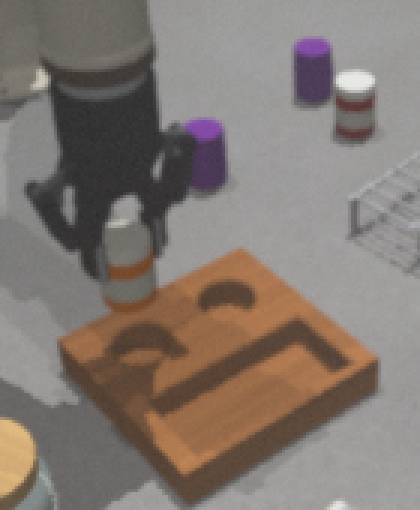

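{"api": "arm_command", "payload": {"increments": [{"dp": [0,0,-0.6],"rotation": [0,0,0]},{"dp": [0,0,-0.6],"rotation": [0,0,0]},{"dp": [0,0,-0.6],"rotation": [0,0,0]},{"dp": [0,0,-0.6],"rotation": [0,0,0]}]}}

```text
time: 8.95
ee_pos: [517.0, -290.8, 55.0]
tcp_rot: [180.0, -0.1, -13.0]
wrist_force: [1.0, 0.2, -1.0]
grip_width: 0.499
grasp_force: 61.1
```

```bash
cat >> h.py <<'E'
from scipy.optimize import least_squares
def fitc(P,R,x,y):
    return least_squares(lambda q:np.hypot(P[:,0]-q[0],P[:,1]-q[1])-R,[x,y],loss='soft_l1').x.round(1)
E
python3 - <<'E'
from h import *
for c in ('scene','top'):
    I,_=snap(c,c+'4.png'); W=world(c); o=env.get_obs()['ee_pos']
    P=W[near(W,o[0],o[1],32,62,90)]; print(c,o.round(1),len(P),P[:,2].min(),fitc(P,22,o[0],o[1]))
W=world('scene')
# reference check: same fit on the standing red jar, and carrier walls of hole0
P=W[near(W,432,118,32,10,50)]; print('red',fitc(P,22,432,118))
for c in ('scene','top'):
    W=world(c)
    for n,x,y in (('h0',535.5,-207),('h1',516.3,-291)):
        P=W[near(W,x,y,29,10,30)]; print(c,n,len(P),fitc(P,25,x,y))
E
```

```text
scene [ 517.1 -291.    55.2] 134 63.862304178465024 [ 514.8 -291. ]
top [ 517.1 -291.1   55.2] 22 63.010825058715454 [ 516.8 -290.9]
red [432.6 120.3]
scene h0 111 [ 536.5 -206.1]
scene h1 106 [ 515.1 -291.9]
top h0 59 [ 535.6 -207.1]
top h1 19 [ 517.3 -291.3]
```

{"api": "arm_command", "payload": {"increments": [{"dp": [0,0,-0.3],"rotation": [0,0,0]},{"dp": [0,0,-0.5],"rotation": [0,0,0]},{"dp": [0,0,-0.7],"rotation": [0,0,0]},{"dp": [0,0,-0.9],"rotation": [0,0,0]},{"dp": [0,0,-0.9],"rotation": [0,0,0]}]}}

```text
time: 9.55
ee_pos: [515.1, -290.4, 16.4]
tcp_rot: [-179.9, 0.2, -13.1]
wrist_force: [0.1, 0.6, -0.2]
grip_width: 0.498
grasp_force: 61.1
```

{"api": "arm_command", "payload": {"increments": [{"dp": [0,0,-0.15],"rotation": [0,0,0]},{"dp": [0,0,-0.3],"rotation": [0,0,0]},{"dp": [0,0,-0.43],"rotation": [0,0,0]},{"dp": [0,0,-0.43],"rotation": [0,0,0]}]}}

```text
time: 9.95
ee_pos: [515.7, -290.7, 0.1]
tcp_rot: [-180.0, 0.1, -13.1]
wrist_force: [-0.9, -0.4, -1.7]
grip_width: 0.498
grasp_force: 61.1
```

{"api": "arm_command", "payload": {"increments": [{"dp": [0,0,0],"rotation": [0,0,0]},{"dp": [0,0,0],"rotation": [0,0,0]},{"dp": [0,0,0.5],"rotation": [0,0,0]},{"dp": [0,0,1.4],"rotation": [0,0,0]},{"dp": [0,0,2.3],"rotation": [0,0,0]}], "fingers": 0.25}}

```text
time: 10.45
ee_pos: [516.1, -290.6, 93.9]
tcp_rot: [-180.0, 0.0, -13.0]
wrist_force: [0.8, -0.5, 0.6]
grip_width: 0.751
grasp_force: 0.0
```

{"api": "arm_command", "payload": {"increments": [{"dp": [0,0,0.7],"rotation": [0,0,0]},{"dp": [-0.2,0.9,0.7],"rotation": [0,0,0]},{"dp": [-0.4,1.9,0.7],"rotation": [0,0,0]},{"dp": [-0.6,2.9,0.7],"rotation": [0,0,0]},{"dp": [-0.8,3.9,0.7],"rotation": [0,0,0]}], "fingers": 0}}

```text
time: 10.95
ee_pos: [484.3, -133.8, 121.7]
tcp_rot: [180.0, -0.1, -13.1]
wrist_force: [0.8, 0.2, 0.2]
grip_width: 1.0
grasp_force: 0.0
```

{"api": "arm_command", "payload": {"increments": [{"dp": [-0.2,1,0],"rotation": [0,0,0]},{"dp": [-0.4,2,0],"rotation": [0,0,0]},{"dp": [-0.6,3,0],"rotation": [0,0,0]},{"dp": [-0.8,4,0],"rotation": [0,0,0]},{"dp": [-1.0,5,0],"rotation": [0,0,0]}]}}

```text
time: 11.45
ee_pos: [444.4, 66.5, 121.7]
tcp_rot: [180.0, -0.1, -13.1]
wrist_force: [0.9, 0.7, 0.3]
grip_width: 0.996
grasp_force: 0.0
```

{"api": "arm_command", "payload": {"increments": [{"dp": [-0.2,0.8,0],"rotation": [0,0,0]},{"dp": [-0.3,1.35,0],"rotation": [0,0,0]},{"dp": [-0.3,1.35,0],"rotation": [0,0,0]},{"dp": [-0.3,1.35,0],"rotation": [0,0,0]},{"dp": [-0.3,1.35,-0.5],"rotation": [0,0,0]}]}}

```text
time: 11.95
ee_pos: [435.2, 118.3, 102.7]
tcp_rot: [-180.0, -0.3, -13.2]
wrist_force: [-0.1, 0.6, -0.8]
grip_width: 0.998
grasp_force: 0.0
```

Run:
```python
from h import *
I,_=snap('scene','s5.png'); W=world('scene'); o=env.get_obs(); print(o['ee_pos'],o['qpos'].round(1))
P=W[near(W,516,-291,32,40,66)]; print('orange',fitc(P,22,516,-291), W[near(W,516,-291,20,40,110)][:,2].max())
P=W[near(W,432,118,32,10,50)]; print('red',fitc(P,22,432,118))
```

```text
[432.15326875 116.85495903  99.01766862] [  22.3   19.8  -47.2  121.    19.9   47.  -140.2]
orange [ 513.5 -290.7] 73.39449142731542
red [432.9 120.3]
```

{"api": "arm_command", "payload": {"increments": [{"dp": [0,0,-0.8],"rotation": [0,0,0]},{"dp": [0,0,-1.6],"rotation": [0,0,0]},{"dp": [0,0,-2.3],"rotation": [0,0,0]},{"dp": [0,0,-2.77],"rotation": [0,0,0]},{"dp": [0,0,-2.77],"rotation": [0,0,0]}]}}

```text
time: 12.5
ee_pos: [430.6, 117.0, -11.6]
tcp_rot: [179.8, 0.2, -13.1]
wrist_force: [0.1, -0.1, 1.0]
grip_width: 1.0
grasp_force: 0.0
```

{"api": "arm_command", "payload": {"increments": [{"dp": [0,0,0],"rotation": [0,0,0]},{"dp": [0,0,0],"rotation": [0,0,0]},{"dp": [0,0,0],"rotation": [0,0,0]},{"dp": [0,0,0],"rotation": [0,0,0]},{"dp": [0,0,0],"rotation": [0,0,0]}], "fingers": 0.55}}

```text
time: 13.0
ee_pos: [433.6, 118.9, -8.4]
tcp_rot: [-180.0, -0.1, -13.1]
wrist_force: [-1.9, -1.2, 7.1]
grip_width: 0.499
grasp_force: 60.0
```

{"api": "arm_command", "payload": {"increments": [{"dp": [0,0,0.4],"rotation": [0,0,0]},{"dp": [0,0,1.0],"rotation": [0,0,0]},{"dp": [0,0,1.8],"rotation": [0,0,0]},{"dp": [0,0,2.4],"rotation": [0,0,0]},{"dp": [0,0,2.4],"rotation": [0,0,0]}]}}

```text
time: 13.5
ee_pos: [435.3, 119.5, 89.6]
tcp_rot: [-179.9, -0.4, -13.1]
wrist_force: [-0.1, 0.7, -1.1]
grip_width: 0.496
grasp_force: 61.0
```

{"api": "arm_command", "payload": {"increments": [{"dp": [0.15,-0.5,0],"rotation": [0,0,0]},{"dp": [0.4,-1.3,0],"rotation": [0,0,0]},{"dp": [0.7,-2.2,0],"rotation": [0,0,0]},{"dp": [1.0,-3.1,0],"rotation": [0,0,0]},{"dp": [1.3,-4.1,0],"rotation": [0,0,0]}]}}

```text
time: 14.0
ee_pos: [484.2, -46.2, 85.7]
tcp_rot: [180.0, 0.0, -13.0]
wrist_force: [0.9, 0.7, -0.7]
grip_width: 0.493
grasp_force: 61.1
```

{"api": "arm_command", "payload": {"increments": [{"dp": [0.3,-1,0],"rotation": [0,0,0]},{"dp": [0.6,-2,0],"rotation": [0,0,0]},{"dp": [0.9,-2.9,0],"rotation": [0,0,0]},{"dp": [1.15,-3.6,0],"rotation": [0,0,0]},{"dp": [1.285,-4.045,0],"rotation": [0,0,0]}]}}

```text
time: 14.5
ee_pos: [535.4, -210.0, 85.3]
tcp_rot: [180.0, 0.0, -13.3]
wrist_force: [-0.1, -0.5, -0.6]
grip_width: 0.492
grasp_force: 61.1
```

{"api": "arm_command", "payload": {"increments": [{"dp": [0,0,0],"rotation": [0,0,0]},{"dp": [0,0,-0.4],"rotation": [0,0,0]},{"dp": [0,0,-0.7],"rotation": [0,0,0]},{"dp": [0,0,-0.7],"rotation": [0,0,0]},{"dp": [0,0,-0.7],"rotation": [0,0,0]}]}}

```text
time: 15.0
ee_pos: [535.1, -205.1, 57.4]
tcp_rot: [-180.0, 0.1, -12.9]
wrist_force: [0.5, 0.1, -0.9]
grip_width: 0.5
grasp_force: 61.1
```

Run:
```python
from h import *
for c in ('scene','top'):
    I,_=snap(c,c+'6.png'); W=world(c); o=env.get_obs()['ee_pos']
    P=W[near(W,o[0],o[1],32,66,92)]; print(c,o.round(1),len(P),P[:,2].min(),fitc(P,22,o[0],o[1]))
    for n,x,y in (('h0',535.5,-207),):
        P=W[near(W,x,y,29,10,30)]; print(c,n,len(P),fitc(P,25,x,y))
```

```text
scene [ 535.7 -205.6   58. ] 129 66.4446118554705 [ 535.3 -204.6]
scene h0 113 [ 536.3 -206.9]
top [ 536.1 -206.    58.4] 23 67.21697670536514 [ 535.5 -205.7]
top h0 11 [ 542. -210.]
```

{"api": "arm_command", "payload": {"increments": [{"dp": [0,0,-0.3],"rotation": [0,0,0]},{"dp": [0,0,-0.5],"rotation": [0,0,0]},{"dp": [0,0,-0.7],"rotation": [0,0,0]},{"dp": [0,0,-0.9],"rotation": [0,0,0]},{"dp": [0,0,-0.95],"rotation": [0,0,0]}]}}

```text
time: 15.6
ee_pos: [534.8, -206.5, 18.8]
tcp_rot: [-180.0, 0.1, -13.1]
wrist_force: [0.8, -0.1, -1.3]
grip_width: 0.497
grasp_force: 61.1
```

{"api": "arm_command", "payload": {"increments": [{"dp": [0,0,-0.15],"rotation": [0,0,0]},{"dp": [0,0,-0.3],"rotation": [0,0,0]},{"dp": [0,0,-0.45],"rotation": [0,0,0]},{"dp": [0,0,-0.48],"rotation": [0,0,0]}]}}

```text
time: 16.0
ee_pos: [535.2, -206.6, 0.2]
tcp_rot: [-180.0, 0.1, -13.1]
wrist_force: [0.1, 0.8, -1.6]
grip_width: 0.498
grasp_force: 61.1
```

{"api": "arm_command", "payload": {"increments": [{"dp": [0,0,0],"rotation": [0,0,0]},{"dp": [0,0,0],"rotation": [0,0,0]},{"dp": [0,0,0.5],"rotation": [0,0,0]},{"dp": [0,0,1.4],"rotation": [0,0,0]},{"dp": [0,0,2.3],"rotation": [0,0,0]}], "fingers": 0.25}}

```text
time: 16.5
ee_pos: [535.5, -206.5, 94.0]
tcp_rot: [-180.0, 0.0, -13.0]
wrist_force: [1.4, -1.0, 0.7]
grip_width: 0.753
grasp_force: 0.0
```

{"api": "arm_command", "payload": {"increments": [{"dp": [0,0,0.7],"rotation": [0,0,0]},{"dp": [0,0.9,0.7],"rotation": [0,0,0.5]},{"dp": [0,1.9,0.7],"rotation": [0,0,1.2]},{"dp": [0,2.9,0.7],"rotation": [0,0,1.9]},{"dp": [0,3.9,0.7],"rotation": [0,0,2.6]}], "fingers": 0}}

```text
time: 17.0
ee_pos: [536.1, -49.6, 121.9]
tcp_rot: [180.0, -0.1, 2.7]
wrist_force: [0.6, -1.0, -0.0]
grip_width: 0.999
grasp_force: 0.0
```

Run:
```python
from h import *
for c in ('scene','top'):
    I,_=snap(c,c+'7.png'); W=world(c)
    P=W[near(W,516,-291,32,40,66)]; print('orange',fitc(P,22,516,-291)); P=W[near(W,536,-207,32,40,66)]; print('red',fitc(P,22,536,-207)); print(W[near(W,536,-207,18,40,100)][:,2].max(),W[near(W,516,-291,18,40,100)][:,2].max())
    m=env.camera_model(c); K=np.array(m['intrinsics']); R=Ro.from_euler('xyz',m['attitude'],degrees=True).as_matrix(); eye=np.array(m['eye'])
    def ray(uv,z):
        p=cv2.undistortPoints(np.array(uv,float).reshape(-1,1,2),K,np.array([m['k1'],0,0,0.])).reshape(-1,2)
        d=np.c_[p[:,0],-p[:,1],-np.ones(len(p))]@R.T; return eye+d*((z-eye[2])/d[:,2:])
    A=I.astype(int); red=(A[...,0]>A[...,1]*1.8)&(A[...,0]>A[...,2]*1.8)&(A[...,0]>70)
    win=np.zeros_like(red); 
    if c=='top': win[185:245,150:235]=1
    else: win[140:175,345:425]=1
    n,L,st,ce=cv2.connectedComponentsWithStats((red&(win>0)).astype(np.uint8),connectivity=8)
    for i in range(1,n):
        if st[i,4]>6: print(c,st[i].tolist(),ce[i].round(1), ray([ce[i]],60).round(1), ray([ce[i]],50).round(1))
    print([(round(r['p'],2),np.round(r['position'],0).tolist()) for r in env.mark_of('tongs',c)][:2],[(round(r['p'],2),np.round(r['position'],0).tolist()) for r in env.mark_of('tongs_tip',c)][:2])
    M=near(W,514,357,150,54,75); P=W[M]
    print('strip z',np.median(P[:,2]),len(P))
```

```text
orange [ 513.5 -290.9]
red [ 535.  -205.6]
72.60448012057134 72.7129627173631
scene [378, 153, 13, 5, 37] [384.  154.7] [[499.  361.3  60. ]] [[490.  378.5  50. ]]
scene [358, 159, 5, 6, 17] [359.9 160.5] [[454.2 274.9  60. ]] [[444.5 290.8  50. ]]
scene [383, 161, 15, 5, 63] [389.4 162.7] [[543.1 321.4  60. ]] [[534.8 337.9  50. ]]
[(0.85, [517.0, 354.0, 48.0])] [(0.72, [581.0, 434.0, 37.0])]
strip z 59.214147147742665 313
orange [ 515.6 -291.2]
red [ 530.1 -200.9]
75.68971860146144 74.99216141264037
top [184, 201, 14, 12, 46] [190.7 206.4] [[538.7 336.5  60. ]] [[541.1 339.4  50. ]]
top [172, 216, 16, 11, 49] [179.4 221.3] [[494.9 373.   60. ]] [[496.9 376.2  50. ]]
top [207, 228, 8, 7, 42] [210.2 231.2] [[454.2 279.1  60. ]] [[455.9 281.5  50. ]]
[(0.71, [514.0, 357.0, 52.0]), (0.36, [626.0, 156.0, 44.0])] []
strip z 59.58763963749675 194
```

{"api": "arm_command", "payload": {"increments": [{"dp": [-0.05,1,0],"rotation": [0,0,0.8]},{"dp": [-0.1,2,0],"rotation": [0,0,1.6]},{"dp": [-0.15,3,0],"rotation": [0,0,2.4]},{"dp": [-0.2,4,0],"rotation": [0,0,3.2]},{"dp": [-0.25,5,0],"rotation": [0,0,4.0]}]}}

```text
time: 17.8
ee_pos: [526.5, 148.5, 121.0]
tcp_rot: [179.9, -0.0, 26.5]
wrist_force: [0.6, 0.5, 0.2]
grip_width: 1.001
grasp_force: 0.0
```

{"api": "arm_command", "payload": {"increments": [{"dp": [-0.05,1,0],"rotation": [0,0,0.8]},{"dp": [-0.1,2,0],"rotation": [0,0,1.6]},{"dp": [-0.15,3,0],"rotation": [0,0,2.4]},{"dp": [-0.2,4.2,0],"rotation": [0,0,3.2]},{"dp": [-0.23,5.16,0],"rotation": [0,0,3.91]}]}}

```text
time: 18.3
ee_pos: [517.5, 356.5, 120.9]
tcp_rot: [180.0, -0.0, 50.0]
wrist_force: [0.7, 0.2, -0.1]
grip_width: 1.002
grasp_force: 0.0
```

{"api": "arm_command", "payload": {"increments": [{"dp": [0,0,0],"rotation": [0,0,0]},{"dp": [0,0,-0.5],"rotation": [0,0,0]},{"dp": [0,0,-1.0],"rotation": [0,0,0]},{"dp": [0,0,-1.2],"rotation": [0,0,0]},{"dp": [0,0,-1.2],"rotation": [0,0,0]}]}}

```text
time: 18.8
ee_pos: [516.8, 353.1, 71.5]
tcp_rot: [-180.0, 0.2, 49.8]
wrist_force: [-1.0, -1.0, -0.3]
grip_width: 0.998
grasp_force: 0.0
```

Run:
```python
from h import *
o=env.get_obs(); print(o['ee_pos'],o['tcp_rot'],o['qpos'].round(1))
I,_=snap('scene','s8.png'); W=world('scene')
M=near(W,516,355,75,64,240)
for z0 in range(64,200,8):
    m=M&(W[...,2]>=z0)&(W[...,2]<z0+8); P=W[m]
    if len(P): print(z0,len(P),P.min(0).round(),P.max(0).round())
a=cv2.resize(I[70:210,300:460],None,fx=4,fy=4,interpolation=3); cv2.imwrite('pics/c8.png',a[:,:,::-1])
```

```text
[516.79882314 353.13986606  71.51084088] [-1.79996962e+02  1.75270969e-01  4.98421705e+01] [  -4.6   40.4  -45.8   97.2   33.6   57.3 -102.6]
64 3 [522. 354.  64.] [560. 412.  65.]
120 4 [480. 326. 125.] [558. 385. 128.]
128 24 [475. 314. 129.] [563. 394. 136.]
136 30 [475. 316. 136.] [562. 393. 144.]
144 31 [472. 312. 145.] [565. 388. 151.]
152 32 [471. 310. 152.] [564. 393. 159.]
160 26 [472. 310. 160.] [562. 389. 168.]
168 23 [453. 307. 169.] [576. 395. 176.]
176 39 [459. 300. 176.] [578. 392. 184.]
184 42 [453. 300. 184.] [578. 393. 192.]
192 47 [456. 301. 192.] [578. 393. 200.]
```

View pics/c8.png

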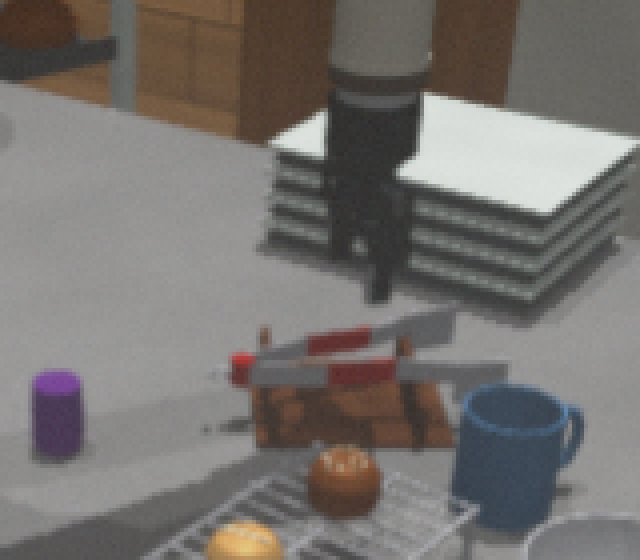

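The picture shows the open fingers at crop (345,250) and (378,295), above the two red panels at (340,340) and (362,370). They are aligned for straddling.

{"api": "arm_command", "payload": {"increments": [{"dp": [0,0,-0.5],"rotation": [0,0,0]},{"dp": [0,0,-1.1],"rotation": [0,0,0]},{"dp": [0,0,-1.7],"rotation": [0,0,0]},{"dp": [0,0,-2.1],"rotation": [0,0,0]},{"dp": [0,0,-2.22],"rotation": [0,0,0]}]}}

```text
time: 19.35
ee_pos: [516.4, 354.7, -16.8]
tcp_rot: [-180.0, 0.1, 50.0]
wrist_force: [0.4, -0.9, 0.3]
grip_width: 0.998
grasp_force: 0.0
```

{"api": "arm_command", "payload": {"increments": [{"dp": [0,0,0],"rotation": [0,0,0]},{"dp": [0,0,0],"rotation": [0,0,0]},{"dp": [0,0,0],"rotation": [0,0,0]},{"dp": [0,0,0],"rotation": [0,0,0]},{"dp": [0,0,0],"rotation": [0,0,0]}], "fingers": 0.4}}

```text
time: 19.85
ee_pos: [518.4, 357.5, -12.9]
tcp_rot: [179.9, -0.3, 50.0]
wrist_force: [0.3, 0.0, 6.1]
grip_width: 0.602
grasp_force: 8.7
```

{"api": "arm_command", "payload": {"increments": [{"dp": [0,0,0.2],"rotation": [0,0,0]},{"dp": [0,0,0.5],"rotation": [0,0,0]},{"dp": [0,0,0.9],"rotation": [0,0,0]},{"dp": [0,0,1.3],"rotation": [0,0,0]},{"dp": [0,0,1.7],"rotation": [0,0,0]}]}}

```text
time: 20.35
ee_pos: [516.8, 355.8, 54.2]
tcp_rot: [180.0, -0.1, 50.0]
wrist_force: [0.7, 0.6, -1.0]
grip_width: 0.601
grasp_force: 6.6
```

{"api": "arm_command", "payload": {"increments": [{"dp": [0,0,0.4],"rotation": [0,0,0]},{"dp": [0,0,0.8],"rotation": [0,0,0]},{"dp": [0,0,1.05],"rotation": [0,0,0]},{"dp": [0,0,1.05],"rotation": [0,0,0]},{"dp": [0,0,1.05],"rotation": [0,0,0]}]}}

```text
time: 20.85
ee_pos: [516.6, 355.3, 94.1]
tcp_rot: [180.0, 0.0, 50.0]
wrist_force: [-0.1, -0.3, -1.0]
grip_width: 0.603
grasp_force: 6.6
```

```bash
cat >> h.py <<'E'
def tongs_pts(W,I,x,y,yaw,zo):
    # points below gripper body in tongs frame
    c,s=np.cos(np.radians(yaw)),np.sin(np.radians(yaw)); d=W-[x,y,0]
    L=np.stack([c*d[...,0]+s*d[...,1],-s*d[...,0]+c*d[...,1],d[...,2]-zo],-1)
    return L
E
python3 - <<'E'
from h import *
o=env.get_obs(); e=o['ee_pos']; print(e,o['grip_width'],o['grasp_force'],o['wrist_force'])
for c in ('scene','top'):
    I,_=snap(c,c+'9.png'); W=world(c)
    L=tongs_pts(W,I,e[0],e[1],50,160)
    for a,b in ((-115,-85),(-85,-30),(30,60),(60,85),(85,105),(105,130)):
        m=(L[...,0]>a)&(L[...,0]<b)&(abs(L[...,1])<70)&(L[...,2]>-40)&(L[...,2]<25); P=L[m]
        if len(P): 
            l,r=P[P[:,1]>0],P[P[:,1]<0]; print(c,a,len(P),P.min(0).round(),P.max(0).round(),l.mean(0).round(1) if len(l) else '',r.mean(0).round(1) if len(r) else '')
    print([(round(r['p'],2),np.round(r['position'],0).tolist()) for r in env.mark_of('tongs_tip',c)][:2])
E
```

```text
[516.56737956 355.29212436  94.08018521] 0.6027622580409516 6.6359927505254745 [-0.05479594 -0.26906594 -0.99784396]
scene -115 66 [-114.  -15.  -13.] [-85.  13.  15.] [-103.     5.     6.6] [-99.5  -7.9   0.4]
scene -85 168 [-85. -28. -12.] [-30.  26.  11.] [-54.   18.2   1.8] [-58.6 -18.1  -1.1]
scene 30 66 [ 30. -37. -11.] [60. 36.  9.] [57.1 33.3 -2.1] [ 45.3 -28.9  -0.9]
scene 60 107 [ 60. -47. -32.] [85. 48. 11.] [73.8 39.7 -3.7] [ 74.9 -38.9  -4.9]
scene 85 117 [ 85. -48. -33.] [105.  51.   9.] [94.8 43.3 -7.3] [ 95.1 -42.7  -9.6]
scene 105 100 [105. -51. -30.] [123.  49.  11.] [113.8  45.2 -10. ] [113.8 -43.8 -10.5]
[(0.64, [582.0, 434.0, 148.0])]
top -115 9 [-110.    6.   -8.] [-85.  12.   9.] [-100.4    9.4    0.7] 
top -85 11 [-78.  15. -17.] [-39.  24.   5.] [-59.   18.8  -0.7] 
[]
```

{"api": "arm_command", "payload": {"increments": [{"dp": [0.01,-0.2,0],"rotation": [0,0,-0.2]},{"dp": [0.03,-0.6,0],"rotation": [0,0,-0.6]},{"dp": [0.06,-1.2,0],"rotation": [0,0,-1.2]},{"dp": [0.09,-1.9,0],"rotation": [0,0,-1.9]},{"dp": [0.12,-2.6,0],"rotation": [0,0,-2.6]}]}}

```text
time: 21.55
ee_pos: [521.3, 248.9, 93.9]
tcp_rot: [180.0, 0.0, 34.1]
wrist_force: [-0.1, -0.7, -1.3]
grip_width: 0.601
grasp_force: 6.6
```

{"api": "arm_command", "payload": {"increments": [{"dp": [0.03,-0.7,0],"rotation": [0,0,-0.7]},{"dp": [0.06,-1.4,0],"rotation": [0,0,-1.4]},{"dp": [0.09,-2.1,0],"rotation": [0,0,-2.1]},{"dp": [0.12,-2.8,0],"rotation": [0,0,-2.8]},{"dp": [0.14,-3.165,0],"rotation": [0,0,-3.23]}]}}

```text
time: 22.05
ee_pos: [526.9, 120.1, 93.9]
tcp_rot: [179.9, 0.1, 14.5]
wrist_force: [0.5, -0.9, -1.6]
grip_width: 0.6
grasp_force: 6.6
```

{"api": "arm_command", "payload": {"increments": [{"dp": [0,0,0],"rotation": [0,0,0]},{"dp": [0,0,0],"rotation": [0,0,0]},{"dp": [0,0,0],"rotation": [0,0,0]}]}}

```text
time: 22.35
ee_pos: [526.8, 126.9, 94.4]
tcp_rot: [-179.9, -0.0, 15.2]
wrist_force: [-1.1, 0.6, -1.2]
grip_width: 0.599
grasp_force: 6.6
```

Run:
```python
from h import *
o=env.get_obs(); e=o['ee_pos']; print(e,o['tcp_rot'],o['grip_width'],o['grasp_force'],o['qpos'].round(0))
for c in ('scene','top'):
    I,_=snap(c,c+'10.png'); W=world(c)
    L=tongs_pts(W,I,e[0],e[1],15,160)
    for a,b in ((-115,-85),(-85,-30),(30,60),(60,85),(85,105),(105,135)):
        m=(L[...,0]>a)&(L[...,0]<b)&(abs(L[...,1])<70)&(L[...,2]>-40)&(L[...,2]<25); P=L[m]
        if len(P): 
            l,r=P[P[:,1]>0],P[P[:,1]<0]; print(c,a,len(P),P.min(0).round(),P.max(0).round(),l.mean(0).round(1) if len(l) else '',r.mean(0).round(1) if len(r) else '')
    P=W[near(W,626,151,36,62,74)]; 
    if len(P)>5: print('seed',len(P),fitc(P,28,626,151)); P=L[near(W,626,151,36,62,95)]; print(P.min(0),P.max(0))
    print([(round(r['p'],2),np.round(r['position'],0).tolist()) for r in env.mark_of('seeded_roll',c)][:2])
```

```text
[526.8388041  126.89401095  94.43981908] [-1.79934015e+02 -4.11449297e-02  1.51660800e+01] 0.5991024434584474 6.637431085109711 [  16.   28.  -41.  109.   23.   51. -111.]
scene -115 74 [-114.  -15.  -13.] [-85.  11.  12.] [-95.9   5.6   7.1] [-97.5  -8.6   1.1]
scene -85 188 [-85. -26. -12.] [-31.  27.  11.] [-60.5  17.5   0.6] [-57.8 -18.   -0.1]
scene 30 130 [ 30. -34. -11.] [60. 37. 12.] [45.5 30.1  0.3] [ 45.2 -28.9   0.3]
scene 60 147 [ 60. -45. -31.] [85. 47. 11.] [74.  40.3 -3.6] [ 75.  -39.6  -4.6]
scene 85 172 [ 85. -47. -31.] [105.  49.  12.] [95.2 44.1 -9.1] [ 95.2 -42.2  -9.5]
scene 105 149 [105. -48. -31.] [123.  51.  12.] [113.5  45.2  -8.9] [114.  -43.4  -9. ]
seed 65 [624.7 155.5]
[ 75.80991784 -29.90163717 -97.94071651] [129.38451141  19.28867105 -68.15987595]
[(0.81, [627.0, 152.0, 46.0]), (0.48, [534.0, -207.0, 9.0])]
top -115 22 [-114.   -1.  -13.] [-87.  11.  13.] [-102.3    6.     4.1] [-112.2   -0.4    2.3]
top -85 5 [-84.  10.   3.] [-74.  15.   7.] [-79.6  12.2   5.1] 
[]
```

{"api": "arm_command", "payload": {"increments": [{"dp": [0,0,-0.2],"rotation": [0,0,0]},{"dp": [0,0,-0.5],"rotation": [0,0,0]},{"dp": [0,0,-0.8],"rotation": [0,0,0]},{"dp": [0,0,-1.1],"rotation": [0,0,0]},{"dp": [0,0,-1.4],"rotation": [0,0,0]}]}}

```text
time: 23.05
ee_pos: [526.5, 124.9, 36.7]
tcp_rot: [-180.0, 0.1, 15.0]
wrist_force: [-0.1, 0.2, -1.1]
grip_width: 0.602
grasp_force: 6.6
```

{"api": "arm_command", "payload": {"increments": [{"dp": [0,0,-0.2],"rotation": [0,0,0]},{"dp": [0,0,-0.4],"rotation": [0,0,0]},{"dp": [0,0,-0.6],"rotation": [0,0,0]},{"dp": [0,0,-0.6],"rotation": [0,0,0]},{"dp": [0,0,-0.6],"rotation": [0,0,0]}]}}

```text
time: 23.55
ee_pos: [527.0, 125.1, 14.2]
tcp_rot: [-180.0, -0.0, 15.0]
wrist_force: [-0.7, 0.6, -1.0]
grip_width: 0.601
grasp_force: 6.6
```

Run:
```python
from h import *
o=env.get_obs(); e=o['ee_pos']; print(e,o['tcp_rot'],o['grip_width'],o['grasp_force'],o['wrist_force'])
I,_=snap('scene','scene11.png'); W=world('scene')
L=tongs_pts(W,I,e[0],e[1],15,80)
for a,b in ((-115,-85),(-85,-30),(60,85),(85,105),(105,135)):
        m=(L[...,0]>a)&(L[...,0]<b)&(abs(L[...,1])<60)&(L[...,2]>-27)&(L[...,2]<25); P=L[m]
        if len(P): 
            l,r=P[P[:,1]>20],P[P[:,1]<-20]; print(a,len(P),P.min(0).round(),P.max(0).round(),l.mean(0).round(1) if len(l) else '',r.mean(0).round(1) if len(r) else '')
a=cv2.resize(I[130:240,310:450],None,fx=5,fy=5,interpolation=3); cv2.imwrite('pics/c11.png',a[:,:,::-1])
```

```text
[527.04285694 125.14667508  14.22341678] [-1.79995511e+02 -3.09923177e-03  1.50253850e+01] 0.6012107836261212 6.636631563305855 [-0.74530551  0.62994393 -0.99028668]
-115 72 [-115.  -13.  -14.] [-85.  13.  13.]  
-85 173 [-85. -25. -11.] [-30.  27.  13.] [-50.1  22.2  -2. ] [-42.3 -22.2   1.2]
60 129 [ 61. -46. -27.] [85. 48. 12.] [72.3 40.  -0.5] [ 75.  -39.2  -3.9]
85 165 [ 86. -46. -27.] [105.  49.  12.] [94.7 43.9  2.2] [ 95.3 -40.3  -6.6]
105 218 [105. -48. -27.] [130.  50.  12.] [113.8  44.9  -1.2] [113.5 -41.7  -7.3]
```

View pics/c11.png

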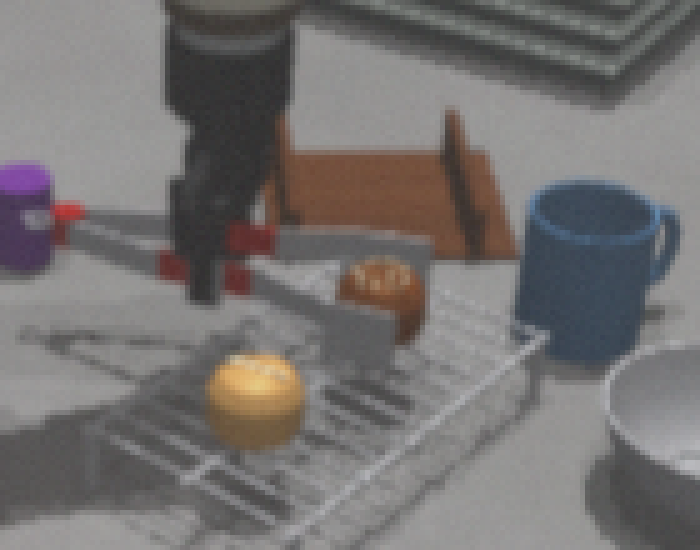

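The picture shows the dark seeded roll (crop 382,300) between the tip plates, with the plain roll (255,400) clear. I'll close on it gradually.

{"api": "arm_command", "payload": {"increments": [{"dp": [0,0,0.05],"rotation": [0,0,0]},{"dp": [0,0,0.05],"rotation": [0,0,0]},{"dp": [0,0,0.05],"rotation": [0,0,0]},{"dp": [0,0,0.05],"rotation": [0,0,0]}], "fingers": 0.5}}

```text
time: 24.0
ee_pos: [527.1, 125.0, 16.4]
tcp_rot: [180.0, -0.0, 15.0]
wrist_force: [-0.2, 0.8, -1.1]
grip_width: 0.5
grasp_force: 9.1
```

{"api": "arm_command", "payload": {"increments": [{"dp": [0,0,0],"rotation": [0,0,0]},{"dp": [0,0,0],"rotation": [0,0,0]},{"dp": [0,0,0],"rotation": [0,0,0]}], "fingers": 0.55}}

```text
time: 24.3
ee_pos: [527.0, 125.0, 16.2]
tcp_rot: [-180.0, 0.0, 15.0]
wrist_force: [0.1, 0.7, -0.3]
grip_width: 0.451
grasp_force: 9.9
```

{"api": "arm_command", "payload": {"increments": [{"dp": [0,0,0],"rotation": [0,0,0]},{"dp": [0,0,0],"rotation": [0,0,0]},{"dp": [0,0,0],"rotation": [0,0,0]}], "fingers": 0.58}}

```text
time: 24.6
ee_pos: [527.0, 125.0, 16.2]
tcp_rot: [180.0, 0.0, 15.0]
wrist_force: [1.0, 0.2, -1.5]
grip_width: 0.426
grasp_force: 30.0
```

{"api": "arm_command", "payload": {"increments": [{"dp": [0,0,0],"rotation": [0,0,0]},{"dp": [0,0,0],"rotation": [0,0,0]},{"dp": [0,0,0.15],"rotation": [0,0,0]},{"dp": [0,0,0.4],"rotation": [0,0,0]},{"dp": [0,0,0.7],"rotation": [0,0,0]}], "fingers": 0.59}}

```text
time: 25.1
ee_pos: [526.8, 125.1, 45.0]
tcp_rot: [-180.0, 0.0, 15.0]
wrist_force: [-0.2, -0.6, -2.0]
grip_width: 0.421
grasp_force: 46.9
```

{"api": "arm_command", "payload": {"increments": [{"dp": [0,0,0.3],"rotation": [0,0,0]},{"dp": [0,0,0.7],"rotation": [0,0,0]},{"dp": [0,0,1.1],"rotation": [0,0,0]},{"dp": [0,0,1.4],"rotation": [0,0,0]},{"dp": [0,0,1.5],"rotation": [0,0,0]}]}}

```text
time: 25.6
ee_pos: [528.2, 125.3, 106.3]
tcp_rot: [180.0, -0.2, 15.0]
wrist_force: [0.1, -0.5, -2.1]
grip_width: 0.421
grasp_force: 46.9
```

Run:
```python
from h import *
o=env.get_obs(); e=o['ee_pos']; print(e,o['tcp_rot'],o['grip_width'],o['grasp_force'],o['wrist_force'])
I,_=snap('scene','scene12.png'); W=world('scene')
L=tongs_pts(W,I,e[0],e[1],15,e[2]+64)
for a,b in ((-115,-85),(-85,-30),(60,85),(85,105),(105,135)):
        m=(L[...,0]>a)&(L[...,0]<b)&(abs(L[...,1])<60)&(L[...,2]>-47)&(L[...,2]<35); P=L[m]
        if len(P): print(a,len(P),P.min(0).round(),P.max(0).round())
print([(round(r['p'],2),np.round(r['position'],0).tolist()) for r in env.mark_of('seeded_roll','scene')][:2])
a=cv2.resize(I[90:240,290:450],None,fx=4,fy=4,interpolation=3); cv2.imwrite('pics/c12.png',a[:,:,::-1])
```

```text
[528.23380251 125.2981701  106.32954585] [ 1.79969563e+02 -1.75329622e-01  1.50131295e+01] 0.42107802422634427 46.86613390920684 [ 0.12051319 -0.47668916 -2.11944676]
-115 86 [-114.  -14.  -13.] [-85.  14.  12.]
-85 183 [-84. -22. -12.] [-30.  22.  11.]
60 128 [ 60. -33. -29.] [85. 33. 10.]
85 154 [ 85. -32. -31.] [105.  35.  10.]
105 198 [105. -33. -32.] [130.  35.  10.]
[(0.54, [627.0, 150.0, 138.0])]
```

View pics/c12.png

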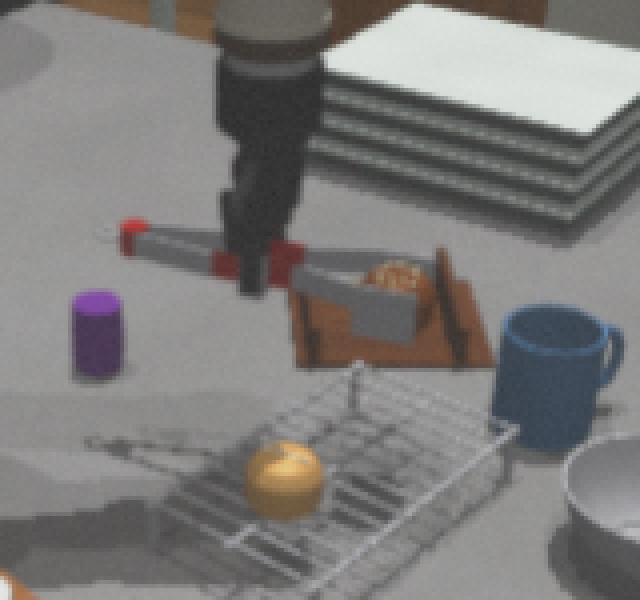

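The picture shows the seeded roll held level between the plates at crop (400,295), and the plain roll still on the rack at (285,480). Its height is already about right, so I'll translate it to the bay.

{"api": "arm_command", "payload": {"increments": [{"dp": [0,-0.2,0],"rotation": [0,0,0]},{"dp": [-0.01,-0.6,0],"rotation": [0,0,0]},{"dp": [-0.02,-1.2,0],"rotation": [0,0,0]},{"dp": [-0.03,-1.9,0],"rotation": [0,0,0]},{"dp": [-0.05,-2.7,0],"rotation": [0,0,0]}]}}

```text
time: 26.2
ee_pos: [524.1, 16.1, 103.3]
tcp_rot: [-180.0, 0.1, 15.1]
wrist_force: [0.5, 0.2, -1.5]
grip_width: 0.424
grasp_force: 46.9
```

{"api": "arm_command", "payload": {"increments": [{"dp": [-0.015,-0.8,0],"rotation": [0,0,0]},{"dp": [-0.03,-1.6,0],"rotation": [0,0,0]},{"dp": [-0.045,-2.4,0],"rotation": [0,0,0]},{"dp": [-0.06,-3.2,0],"rotation": [0,0,0]},{"dp": [-0.075,-4.0,0],"rotation": [0,0,0]}]}}

```text
time: 26.7
ee_pos: [520.7, -144.9, 103.2]
tcp_rot: [-180.0, 0.1, 15.0]
wrist_force: [0.9, 0.2, -1.0]
grip_width: 0.423
grasp_force: 46.9
```

{"api": "arm_command", "payload": {"increments": [{"dp": [-0.015,-0.8,0],"rotation": [0,0,0]},{"dp": [-0.03,-1.6,0],"rotation": [0,0,0]},{"dp": [-0.045,-2.4,0],"rotation": [0,0,0]},{"dp": [-0.06,-3.1,0],"rotation": [0,0,0]},{"dp": [-0.065,-3.6,0],"rotation": [0,0,0]}]}}

```text
time: 27.2
ee_pos: [517.4, -290.1, 102.8]
tcp_rot: [-180.0, 0.1, 14.9]
wrist_force: [0.6, -0.1, -1.5]
grip_width: 0.421
grasp_force: 46.9
```

{"api": "arm_command", "payload": {"increments": [{"dp": [-0.005,-0.2,0],"rotation": [0,0,0]},{"dp": [-0.005,-0.2,0],"rotation": [0,0,0]},{"dp": [-0.005,-0.2,0],"rotation": [0,0,0]},{"dp": [-0.005,-0.2,0],"rotation": [0,0,0]},{"dp": [-0.005,-0.2,0],"rotation": [0,0,0]}]}}

```text
time: 27.7
ee_pos: [519.6, -293.4, 104.3]
tcp_rot: [-180.0, -0.0, 15.1]
wrist_force: [0.0, -1.0, -2.5]
grip_width: 0.422
grasp_force: 46.9
```

Run:
```python
from h import *
o=env.get_obs(); e=o['ee_pos']; print(e,o['tcp_rot'],o['grip_width'],o['grasp_force'],o['qpos'].round(0))
for c in ('scene','top'):
    I,_=snap(c,c+'13.png'); W=world(c)
    L=tongs_pts(W,I,e[0],e[1],15,e[2]+64)
    m=(L[...,0]>70)&(L[...,0]<135)&(abs(L[...,1])<60)&(L[...,2]>-55)&(L[...,2]<35)
    br=I[...,0].astype(int)-I[...,2]; P=W[m&(br>25)]; Q=L[m&(br>25)]
    if len(P): print(c,len(P),P.min(0).round(),P.max(0).round(),Q.min(0).round(),Q.max(0).round())
    print([(round(r['p'],2),np.round(r['position'],0).tolist()) for r in env.mark_of('seeded_roll',c)][:2],[(round(r['p'],2),np.round(r['position'],0).tolist()) for r in env.mark_of('carrier_bay',c)][:2])
I=np.load('pics/scene_i.npy');a=cv2.resize(I[100:320,190:370],None,fx=2.7,fy=2.7,interpolation=3); cv2.imwrite('pics/c13.png',a[:,:,::-1])
```

```text
[ 519.56084921 -293.41201762  104.30720266] [-1.79978552e+02 -1.10381965e-02  1.51489325e+01] 0.4220277166510164 46.91300952807069 [ 54.  32. -36. 101.  22.  55. -66.]
scene 328 [ 583. -303.  133.] [ 647. -246.  178.] [ 72. -31. -35.] [131.  29.  10.]
[(0.66, [618.0, 21.0, 43.0]), (0.62, [618.0, -271.0, 135.0])] [(0.87, [617.0, -270.0, 32.0]), (0.31, [613.0, -266.0, 153.0])]
top 225 [ 590. -291.  138.] [ 643. -236.  178.] [ 75. -25. -31.] [127.  31.   9.]
[(0.85, [616.0, -266.0, 130.0])] [(0.65, [618.0, -264.0, 31.0])]
```

View pics/c13.png

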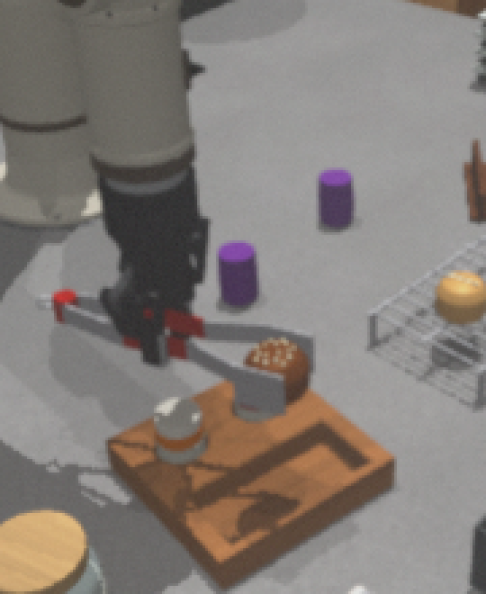

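The picture shows the roll in the tongs at crop (278,370), above the bay centre, and both jars in their pockets. I'll let the arm settle, then hand in.

{"api": "arm_command", "payload": {"increments": [{"dp": [0,0,0],"rotation": [0,0,0]},{"dp": [0,0,0],"rotation": [0,0,0]},{"dp": [0,0,0],"rotation": [0,0,0]},{"dp": [0,0,0],"rotation": [0,0,0]},{"dp": [0,0,0],"rotation": [0,0,0]}]}}

```text
time: 28.5
ee_pos: [519.2, -295.0, 104.2]
tcp_rot: [-180.0, -0.0, 15.0]
wrist_force: [0.3, 1.0, -1.4]
grip_width: 0.423
grasp_force: 46.9
```

Run:
```python
from rig import env
o=env.get_obs(); print(o['ee_pos'],o['grasp_force']); print(env.job_done())
```

```text
[ 519.18089593 -295.00106979  104.19230241] 46.90962754189968
the job is handed in; nothing more can be done
None
```

The job is handed in: both jars stand upright in the carrier's pockets, and the seeded roll is held in the tongs about 10 cm above the middle of the empty compartment.

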